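# Park the loupe behind the sprung gate

## Task

Put the loupe away in the guarded bay without picking it up: hold the spring-closed gate of the bay open with one fingertip and, while it is held, push the loupe along the table through the mouth with the other finger until it stands upright wholly inside. Then draw the fingers out so that the gate springs fully shut behind it. Only push, never lift the loupe, and leave the other things on the table where they are.

Things in the scene. Friction and masses are not known exactly. Their poses are not given: they have to be found in the camera images.
- bay: open-topped, floorless fence of smooth sheet metal fixed to the table, 36 mm high. Origin: on the table, middle of its mouth; +x into the bay (push direction), +y left looking in. Inner wall faces at y = +-27 mm (4 mm walls, x 0 to 68); rubber buffer at the back at x = 61 mm. Guides as high: the left wall's first 16 mm flares 6 mm outward to the pin; a wing runs from the right corner (0, -29) to (-30, -55) mm. Fingers can come down into it.
- gate (a joint): upright flat steel leaf across the mouth, 4 mm thick, from 5 to 38 mm above the table. 0 = shut (leaf along bay -y); grows as it swings outward, clockwise from above: 1.57 = leaf points out along bay -x; stop at 2.6. It cannot swing inward. A light spring shuts it from any angle (0.02 N m when shut, 0.09 at 2.3 rad). A finger inside the bay behind the leaf pushes it open.
- gate_hinge (a point): on the axis of the upright hinge pin, 36 mm above the table (pin 44 mm high), at bay x = -4, y = +36 mm, left of the mouth
- gate_edge (a point): free end of the gate leaf, 66 mm from the pin, 36 mm above the table
- loupe: black stand loupe, a waisted upright cylinder 39 mm across, 40 mm high, 0.04 to 0.09 kg; origin at the centre of its underside. It starts in front of the mouth just outside the circle that the gate sweeps, 86 to 100 mm out and 6 to 36 mm right of the bay's middle line (looking in)
- tape_dark: bystander: dark tape roll lying flat, 54 mm across, 18 mm high, beside the bay on its left; origin under its centre
- ink_tin: bystander: round tin with press lid, 78 mm across, 53 mm high, further left; origin under its centre
- clip: bystander: black bulldog clip, 40 x 22 x 40 mm, on the right in front of the bay; origin under its centre
- tube: bystander: ink tube lying down, 38 x 109 x 26 mm, right of the bay; origin under its centre
- jar_gum: bystander: jar with screw lid, 65 mm across, 72 mm high, far right; origin under its centre
There are look-alikes about, which are no part of the job. What is shaped like the bay but yellow is not meant. Of the things shaped like the loupe, the black one is meant.

How it is judged (in metres and radians):
On the way, in this order (a step that is already met when the one before it is completed fails the run):
1. a fingertip holds the gate open (more than 1.1 rad) while the loupe is still outside (value of joint gate above 1.1 rad and contact force between the fingers and gate above 0.1 N and x of loupe in the frame of bay below -0.05 m), for 0.2 s.
2. with the gate still held open by the fingers, the fingers push the loupe through the mouth (value of joint gate above 1 rad and contact force between the fingers and gate above 0.1 N and contact force between the fingers and loupe above 0.02 N and x of loupe in the frame of bay between -0.025 and 0.03 m), for 0.05 s.
At the end, for the whole second after the job is handed in: the loupe stands upright (within 0.1 rad) and still on the table inside the bay, its centre 19 to 60 mm in from the mouth and within 18 mm of the middle line, and the gate is shut (under 0.06 rad) (x of loupe in the frame of bay between 0.019 and 0.06 m and y of loupe in the frame of bay between -0.018 and 0.018 m and value of joint gate below 0.06 rad and angle between loupe's own z axis and vertical below 0.1 rad and height (world z) of loupe below 0.004 m and linear speed of loupe below 0.01 m/s); the robot touches nothing.
It fails at once if the loupe is lifted (its base 12 mm off the table) or knocked over (height (world z) of loupe above 0.012 m or angle between loupe's own z axis and vertical above 0.6 rad).
It fails at once if a bystander is disturbed (moved more than 15 mm) (distance of any of tape_dark, ink_tin, clip, tube, jar_gum from where it was at the start of the episode above 0.015 m).
It also fails if it takes over 64 s, if anything falls off the work surface, if the arm or the gripper's body presses on something with over 40 N, if the wrist force passes 120 N, or if a joint passes its speed limit or range.

## Robot

A 6-joint arm with a two-finger parallel gripper is mounted at the origin on the work surface; the furniture and walls round the work are solid. World frame = base frame: x ahead of the robot, y to its left, z up, the work surface at z = 0. Lengths are in mm, angles in degrees, forces in N, time in s.
With the tool pointing down it reaches from about 350 to 850 mm from the base axis. Payload 8.1 kg.
Tool frame: the origin (TCP) lies at the very end of the fingers, on their centre line; the grasp point (between the pads) lies 19 mm behind it; z points along the fingers, y is the line along which they close (so a half turn about z gives the same grasp; the last joint's range is limited). The gripper opens to 85 mm and grips with 20 to 120 N. Pads are 22 mm wide; open, the fingers measure 114 mm over their backs; the gripper's body (76 mm by 85 mm) begins 54 mm behind the grasp point. The pads swing forward as they close: fully open they stand 13 mm farther back than shut.
Start: joints at [58.705, 7.471, 85.268, -0, 87.261, -4.893], TCP at [266.779, 537.433, 202.092] pointing down, gripper open.
Joint ranges: [-169.43, 169.43], [-51.17, 129.36], [1.28, 143.12], [-76.62, 256.62], [0, 156.53], [-152.29, 152.29]. Speed limits (degrees/s): [136.94, 136.94, 159.86, 180, 180, 180].

## Interface

Orientations are given as [roll, pitch, yaw] about the fixed x, y, z axes, in that order (R = Rz(yaw) Ry(pitch) Rx(roll)).
In Python, from bench import sense, eyes, job, models gives the robot as it stands. The module is installed in compiled form; this text tells all that it offers.
- The arm moves only by the tool apply_moves, never from a script. Its argument "rows" is a list of rows, each a list of 6 numbers: the shift along the tool's x, y, z in mm, then the turn, a rotation vector about the tool's x, y, z in rad. In form: [[dx, dy, dz, rx, ry, rz], ...]. A call has exactly 5 rows; each row shifts and turns the commanded pose from where the row before left it, along the tool's axes as they then stand; what a row does not reach is not made up. A row lasts 1/8 s, in which the tool goes at most 62.5 mm and 10.7 degrees, less where a joint would pass 70% of its speed; a pose out of reach is approached as far as the arm can. A call is refused whole if a number of a shift passes 62.5 or a number of a turn 0.188, either way. A call with a gripper value outside its range is refused whole. "fingers" is the finger opening in mm, from 0 to 85.4, set as the call begins (left out, the last holds). The fingers move at their own pace and stop on an object; "grip_force" is the grip in N (left out, the last holds). Time passes only in rows, so rows that do not move let the fingers close, or fill a call up. It gives the time, the measured TCP pose, the force, the opening and the grip force at its end, in the units of the state.
- sense(): the state, without advancing time (a new reading comes with each control period).
- eyes.snapshot(name): name is "scene" or "top" or "wrist"; returns (picture, depth): 480x640x3 uint8, red, green, blue; 480x640 float32, mm along the optical axis (not along the pixel's ray), 0 where there is no reading.
- eyes.get_calibration(name): a dict with "intrinsics" (3x3 intrinsics, pixels), "R" (3x3) and "t" (3): a world point X has camera coordinates R X + t; the wrist camera has in their place "mount" (4x4, takes a point from camera to tool coordinates, whose origin is the TCP and whose axes are the flange's). Camera axes: x right, y down, z forward; pixel columns grow to the right and rows downward; lengths in mm; the calibration is good to about 2 mm. A picture is of the moment at which its call begins: read the wrist's pose just before it. get_calibration takes no time and is no camera call.
- job.hand_in(): hands the job in; it is judged then, once.
Trained networks look in the newest picture that a camera, given by its name, has taken for a name from the list of things; names that differ only in an ending like _2 or _b are one class to them, and where a whole thing is asked for, a point or a joint stands for the part that bears it (a point fixed in the world has none). Each returns a list of dicts, best first, with "confidence" (0 to 1); they miss things now and then, are a little off and sometimes report something else, mostly with a low value. They report only what shows in the picture. A call takes as long as a camera call. They do not tell look-alikes from the thing itself.
- models.boxes_of(name, camera): "xyz" ([x, y, z] in mm, in world coordinates, good to about 4 mm: the middle of the surface that is visible of it).
- models.cut_out(name, camera): "pixels" (480x640 bool, what is visible of it).
- models.place_of(name, camera): "xyz" ([x, y, z] in mm, in world coordinates, good to about 4 mm: a listed point, or the origin of a listed thing).
The state is a dict: "time": time; "joint_pos": joint angles; "qd": joint speeds; "joint_efforts": joint torques, N m; "tool_pos": TCP position; "tcp_rot": TCP orientation; "ft_force": force on the tool from outside, world axes, zero at the start; "wrist_torque": the same for the moment, N m; "finger_gap": finger opening in mm; "grip_force": force on a finger pad.
Only numpy, scipy, OpenCV 4.12 (cv2) and the standard library are available. Lean on these libraries where they do the work, as an engineer would, in place of code of your own. Each camera call takes 0.05 s, during which the arm holds its last target. There are 200 camera calls.

## Working session

There is one attempt and no reset: what is moved stays moved. The work goes in short steps, Python scripts to look and compute and a tool call to move; the robot and the scene stay as the last step left them, time stands still between calls to the robot, and variables do not carry over. Pictures are saved under pics/ and viewed, at most 12 in all, crops included, and the job is handed in when it is done.

Besides the shell and the picture viewer there is one more tool, called by a JSON object that holds its "fn" and its "kwargs". apply_moves: Moves the arm, as the interface text tells. Its arguments: {"type":"object","properties":{"rows":{"type":"array"},"fingers":{"type":"number"},"grip_force":{"type":"number"}},"required":["rows"]}

```bash
mkdir -p pics
cat > h.py <<'E'
import numpy as np, cv2
from bench import sense, eyes, job, models
def snap(n,f=None):
    p,d=eyes.snapshot(n)
    if f: cv2.imwrite('pics/'+f,cv2.cvtColor(p,cv2.COLOR_RGB2BGR))
    return p,d
def world(n,d,u,v):
    c=eyes.get_calibration(n);K=np.array(c['intrinsics']);z=d[v,u]
    X=np.linalg.inv(K)@np.array([u,v,1.0])*z
    return np.array(c['R']).T@(X-np.array(c['t']))
def proj(n,P):
    c=eyes.get_calibration(n);x=np.array(c['R'])@np.array(P,float)+np.array(c['t']);x=np.array(c['intrinsics'])@x
    return x[:2]/x[2]
E
python3 - <<'E'
from h import *
for n in ('top','scene'):
    p,d=snap(n,n+'0.png'); np.save(n+'d.npy',d)
    for k in ['bay','gate','gate_hinge','gate_edge','loupe','tape_dark','clip','tube','ink_tin','jar_gum']:
        for r in models.place_of(k,n)[:4]:
            if r['confidence']>.2: print(n,k,np.round(r['xyz'],0),round(r['confidence'],2),np.round(proj(n,r['xyz'])))
print(sense())
E
```

```text
top bay [597.  14.   1.] 0.66 [313. 230.]
top bay [346.  22.   2.] 0.64 [308. 315.]Traceback (most recent call last):
  File "<stdin>", line 5, in <module>
ValueError: it knows: bay, clip, gate_edge, gate_hinge, ink_tin, jar_gum, loupe, tape_dark, tube
```

View pics/top0.png

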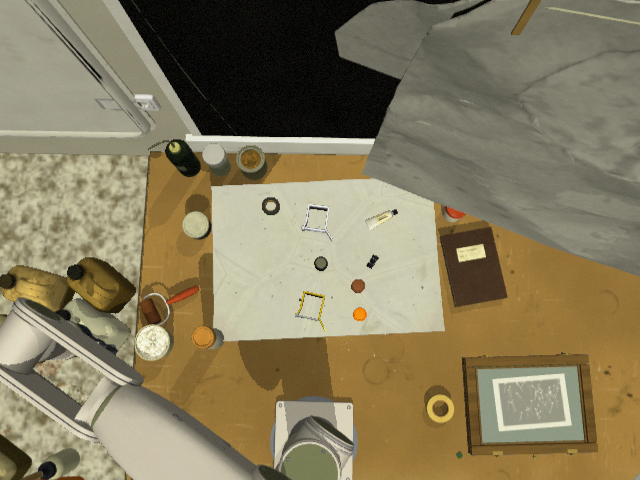

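The top view shows the grey bay at about (317,220), with its mouth towards the robot and its wing at lower right. The yellow look-alike bay is at (312,307). Loupe-shaped things are the black one at (321,263), a brown one at (358,286) and an orange one at (360,314). I choose the grey bay and the black loupe.

Run:
```python
from h import *
for n in ('top','scene'):
    p,d=snap(n,n+'1.png'); np.save(n+'d.npy',d)
    for k in ['bay','gate_hinge','gate_edge','loupe','tape_dark','clip','tube','ink_tin','jar_gum']:
        for r in models.place_of(k,n)[:4]:
            if r['confidence']>.2: print(n,k,np.round(r['xyz'],0),round(r['confidence'],2),np.round(proj(n,r['xyz'])))
    if n=='top':
        c=p[170:300,250:420]; cv2.imwrite('pics/crop.png',cv2.cvtColor(cv2.resize(c,None,fx=4.5,fy=4.5,interpolation=cv2.INTER_CUBIC),cv2.COLOR_RGB2BGR))
s=sense();print(s['time'],s['tool_pos'],s['tcp_rot'],s['finger_gap']); print(eyes.get_calibration('wrist'))
```

```text
top bay [598.  13.   3.] 0.67 [313. 230.]
top bay [345.  23.   5.] 0.6 [308. 316.]
top gate_hinge [350.  56.  39.] 0.65 [296. 313.]
top gate_hinge [502. -10.   5.] 0.57 [321. 262.]
top gate_edge [594. -21.  37.] 0.61 [325. 229.]
top loupe [500. -11.   1.] 0.58 [321. 263.]
top loupe [ 434. -113.   -2.] 0.52 [355. 286.]
top loupe [ 354. -118.   -2.] 0.43 [357. 314.]
top tape_dark [670. 147.   4.] 0.68 [269. 205.]
top clip [ 509. -160.    1.] 0.63 [372. 261.]
top tube [ 633. -183.    0.] 0.85 [380. 220.]
top tube [598.  46.  36.] 0.66 [302. 228.]
top ink_tin [606. 356.  -1.] 0.87 [199. 225.]
top jar_gum [ 660. -395.   -5.] 0.75 [451. 213.]
scene bay [346.  20.   0.] 0.95 [238. 275.]
scene bay [601.   9.   0.] 0.72 [329. 245.]
scene gate_hinge [602.  48.  40.] 0.84 [320. 226.]
scene gate_hinge [349.  59.  33.] 0.8 [230. 255.]
scene gate_edge [667. 145.   1.] 0.7 [319. 219.]
scene gate_edge [335.  -6.  32.] 0.51 [238. 269.]
scene loupe [ 356. -120.    1.] 0.82 [273. 301.]
scene loupe [498.  -7.  -1.] 0.59 [299. 261.]
scene loupe [ 435. -117.    0.] 0.59 [303. 289.]
scene loupe [601.  46. 
[... 243 characters left out ...]
] 0.77 [260. 199.]
scene jar_gum [ 662. -393.    0.] 0.66 [469. 314.]
1.1 [266.79472725 537.42481412 202.10758128] [1.79999399e+02 4.14872497e-04 1.53596254e+02] 85.65564367298977
{'intrinsics': array([[352.60796428,   0.        , 320.27150774],
       [  0.        , 352.60796428, 242.54603501],
       [  0.        ,   0.        ,   1.        ]]), 'mount': array([[ 3.44686976e-04, -9.57591919e-01, -2.88127745e-01,
         7.40781595e+01],
       [ 9.99999128e-01,  6.97367480e-04, -1.12140116e-03,
        -7.51775920e-01],
       [ 1.27477561e-03, -2.88127107e-01,  9.57591325e-01,
        -1.70448343e+02],
       [ 0.00000000e+00,  0.00000000e+00,  0.00000000e+00,
         1.00000000e+00]])}
```

View pics/crop.png

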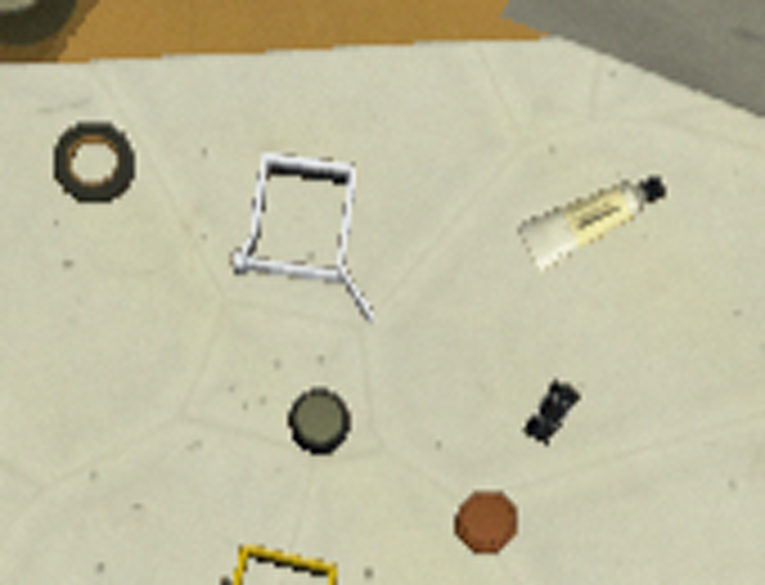

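View pics/scene1.png

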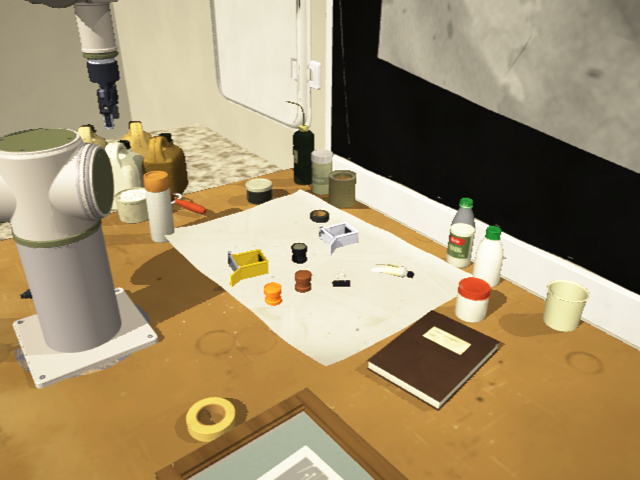

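```bash
cat >> h.py <<'E'
import json,os
def rows_to(P,yaw,n,start=None):
    """rows (tool axes) taking the tool from where it stands (or start) to P,yaw in n rows; tool points down"""
    s=sense(); p=np.array(s['tool_pos']) if start is None else np.array(start[0],float); y=s['tcp_rot'][2] if start is None else start[1]
    dy=(yaw-y+180)%360-180; out=[]
    for i in range(n):
        a=np.radians(y+dy*i/n); d=(np.array(P,float)-p)/n
        out.append([round(d[0]*np.cos(a)+d[1]*np.sin(a),1),round(d[0]*np.sin(a)-d[1]*np.cos(a),1),round(-d[2],1),0,0,round(-np.radians(dy)/n,3)])
    return out
E
python3 - <<'E'
from h import *
for r in rows_to([520,-20,200],84,15): print(r)
E
```

```text
[np.float64(-31.6), np.float64(-25.8), np.float64(0.1), 0, 0, np.float64(0.081)]
[np.float64(-33.6), np.float64(-23.1), np.float64(0.1), 0, 0, np.float64(0.081)]
[np.float64(-35.4), np.float64(-20.3), np.float64(0.1), 0, 0, np.float64(0.081)]
[np.float64(-36.9), np.float64(-17.4), np.float64(0.1), 0, 0, np.float64(0.081)]
[np.float64(-38.2), np.float64(-14.4), np.float64(0.1), 0, 0, np.float64(0.081)]
[np.float64(-39.2), np.float64(-11.2), np.float64(0.1), 0, 0, np.float64(0.081)]
[np.float64(-40.0), np.float64(-8.0), np.float64(0.1), 0, 0, np.float64(0.081)]
[np.float64(-40.5), np.float64(-4.8), np.float64(0.1), 0, 0, np.float64(0.081)]
[np.float64(-40.8), np.float64(-1.5), np.float64(0.1), 0, 0, np.float64(0.081)]
[np.float64(-40.8), np.float64(1.8), np.float64(0.1), 0, 0, np.float64(0.081)]
[np.float64(-40.5), np.float64(5.1), np.float64(0.1), 0, 0, np.float64(0.081)]
[np.float64(-39.9), np.float64(8.4), np.float64(0.1), 0, 0, np.float64(0.081)]
[np.float64(-39.1), np.float64(11.6), np.float64(0.1), 0, 0, np.float64(0.081)]
[np.float64(-38.1), np.float64(14.7), np.float64(0.1), 0, 0, np.float64(0.081)]
[np.float64(-36.8), np.float64(17.8), np.float64(0.1), 0, 0, np.float64(0.081)]
```

{"fn": "apply_moves", "kwargs": {"rows": [[-31.6,-25.8,0,0,0,0.081],[-33.6,-23.1,0,0,0,0.081],[-35.4,-20.3,0,0,0,0.081],[-36.9,-17.4,0,0,0,0.081],[-38.2,-14.4,0,0,0,0.081]], "fingers": 85}}

```text
time: 1.72
tool_pos: [351.5, 350.5, 202.2]
tcp_rot: [180.0, 0.0, 130.2]
ft_force: [-0.1, -0.3, 0.9]
finger_gap: 84.6
grip_force: 0.0
```

{"fn": "apply_moves", "kwargs": {"rows": [[-39.2,-11.2,0,0,0,0.081],[-40,-8,0,0,0,0.081],[-40.5,-4.8,0,0,0,0.081],[-40.8,-1.5,0,0,0,0.081],[-40.8,1.8,0,0,0,0.081]]}}

```text
time: 2.35
tool_pos: [435.9, 164.7, 202.3]
tcp_rot: [180.0, -0.0, 107.0]
ft_force: [1.5, 0.3, 0.1]
finger_gap: 84.8
grip_force: 0.0
```

{"fn": "apply_moves", "kwargs": {"rows": [[-40.5,5.1,0,0,0,0.081],[-39.9,8.4,0,0,0,0.081],[-39.1,11.6,0,0,0,0.081],[-38.1,14.7,0,0,0,0.081],[-36.8,17.8,0,0,0,0.081]]}}

```text
time: 2.98
tool_pos: [520.2, -21.3, 202.3]
tcp_rot: [180.0, -0.0, 83.8]
ft_force: [-0.1, 1.1, -0.4]
finger_gap: 84.8
grip_force: 0.0
```

```bash
cat >> h.py <<'E'
def Rw():
    s=sense(); r=np.radians(s['tcp_rot']); from scipy.spatial.transform import Rotation as Ro
    return Ro.from_euler('xyz',r).as_matrix(),np.array(s['tool_pos'])
def wcam():
    """camera->world (R,t) of the wrist camera now"""
    R,p=Rw(); M=np.array(eyes.get_calibration('wrist')['mount']); return R@M[:3,:3],R@M[:3,3]+p
def wproj(P,c):
    K=np.array(eyes.get_calibration('wrist')['intrinsics']); x=K@(c[0].T@(np.array(P,float)-c[1])); return x[:2]/x[2]
def wcloud(d,c):
    K=np.array(eyes.get_calibration('wrist')['intrinsics']); v,u=np.mgrid[:480,:640]
    X=np.stack([(u-K[0,2])/K[0,0]*d,(v-K[1,2])/K[1,1]*d,d],-1); return X@c[0].T+c[1]
E
sleep 1
python3 - <<'E'
from h import *
s=sense();print(s['time'],s['tool_pos'],s['tcp_rot'],s['joint_pos'])
c=wcam(); p,d=snap('wrist','w1.png'); W=wcloud(d,c); np.savez('w1.npz',W=W,p=p)
for k in ['bay','gate_hinge','gate_edge','loupe','clip']:
    for r in models.place_of(k,'wrist')[:3]:
        if r['confidence']>.2: print(k,np.round(r['xyz'],0),round(r['confidence'],2),np.round(wproj(r['xyz'],c)))
E
```

```text
2.975 [520.2180377  -21.29556637 202.28548979] [ 1.79972695e+02 -3.96156272e-03  8.38231122e+01] [-7.99127887e+00 -4.91576147e+00  9.78196890e+01  4.83040826e-03
  8.70689070e+01 -1.81463603e+00]
bay [344.  22.  -0.] 0.88 [151. 185.]
bay [601.  10.   2.] 0.57 [396. 170.]
gate_hinge [603.  44.  38.] 0.98 [404. 135.]
gate_hinge [348.  54.  39.] 0.91 [126. 155.]
gate_edge [338. -11.  39.] 0.66 [134. 224.]
gate_edge [593. -16.  38.] 0.6 [397. 202.]
loupe [495. -12.  -4.] 0.87 [297. 200.]
loupe [ 435. -118.   -1.] 0.87 [257. 296.]
loupe [666. 142.   1.] 0.75 [459.  17.]
clip [ 505. -157.   -3.] 0.91 [321. 319.]
```

View pics/w1.png

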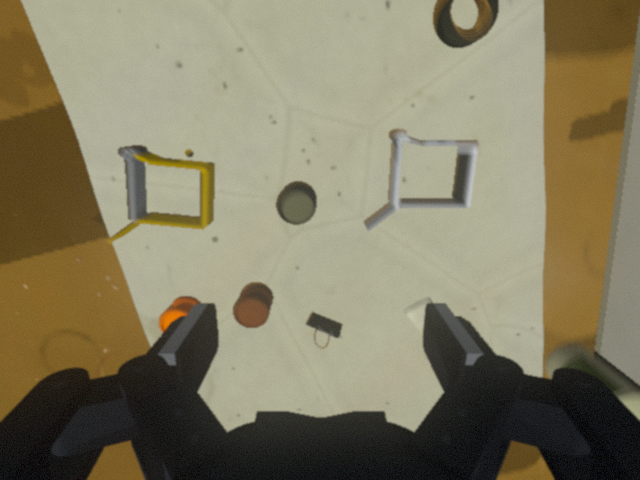

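The wrist view confirms the grey bay: its pin is at (399,133), its shut gate at x≈393 and its wing tip at (370,226). The black loupe is at (297,202). Next I fit the poses from depth.

```bash
cat > fit.py <<'E'
from h import *
from scipy.optimize import minimize, least_squares
f=np.load('w1.npz');W=f['W'].reshape(-1,3)
near=lambda c,r,lo,hi: W[(np.hypot(W[:,0]-c[0],W[:,1]-c[1])<r)&(W[:,2]>lo)&(W[:,2]<hi)]
tab=near((520,-10),60,-15,12); print('table z',np.median(tab[:,2]))
B=near((630,8),75,30,42)[:,:2]; print(len(B))
segs=[((0,-29),(68,-29)),((16,29),(68,29)),((0,35),(16,29)),((64,-29),(64,29)),((0,-29),(-30,-55)),((-4,36),(-4,-30))]
def dist(q):
    x,y,a=q; c,s=np.cos(a),np.sin(a); L=(B-[x,y])@np.array([[c,-s],[s,c]])
    D=[]
    for a0,b0 in segs:
        a0,b0=map(np.array,(a0,b0)); v=b0-a0; t=np.clip((L-a0)@v/(v@v),0,1); D.append(np.hypot(*(L-a0-t[:,None]*v).T))
    return np.maximum(np.min(D,0)-2,0)
r=least_squares(dist,[599,11,np.radians(-7)],loss='soft_l1',diff_step=1e-4); print(r.x,np.degrees(r.x[2]),np.median(dist(r.x)),dist(r.x).mean())
T=near((498,-10),32,33,46); print(len(T),np.median(T[:,2]),(T[:,:2].min(0)+T[:,:2].max(0))/2,np.ptp(T[:,:2],0),T[:,:2].mean(0))
x,y,a=r.x; e=np.array([[np.cos(a),np.sin(a)],[-np.sin(a),np.cos(a)]])
print('loupe in bay',e@(T[:,:2].mean(0)-[x,y])); print('hinge',np.array([x,y])+e.T@[-4,36])
E
python3 fit.py
```

```text
table z 2.173366543357673
1894
[ 5.99511073e+02  8.74016032e+00 -1.05503909e-01] -6.044928736095162 0.0 0.1992727171343217
1269 37.835640592832874 [496.82358336  -9.23733743] [38.97135895 38.61987321] [497.11274637  -8.75421156]
loupe in bay [-99.98665119 -28.18048925]
hinge [599.32441316  44.96121991]
```

```bash
cat >> h.py <<'E'
BX,BY,BA=599.5,8.7,np.radians(-6.05)
E2=np.array([[np.cos(BA),np.sin(BA)],[-np.sin(BA),np.cos(BA)]])
def b2w(q): return np.array([BX,BY])+E2.T@np.array(q,float)
def w2b(q): return E2@(np.array(q,float)[:2]-[BX,BY])
def ab(A,B,z):
    """finger centres in the bay frame -> tool P, yaw, opening"""
    a,b=b2w(A),b2w(B); m=(a+b)/2; v=a-b
    return [m[0],m[1],z],np.degrees(np.arctan2(v[1],v[0]))+90,np.hypot(*v)-14.5
def path(wps,ns,start=None):
    """wps: list of (A,B,z); prints rows, chained"""
    s=sense(); st=(s['tool_pos'],s['tcp_rot'][2]) if start is None else start
    for (A,B,z),n in zip(wps,ns):
        P,y,g=ab(A,B,z)
        for r in rows_to(P,y,n,st): print('  ',json.dumps([float(v) for v in r]))
        print('-> A',A,'B',B,'P',np.round(P,1),'yaw',round(y,1),'gap',round(g,1)); st=(P,y)
def where():
    s=sense(); p=np.array(s['tool_pos']); R,_=Rw(); h=(s['finger_gap']+14.5)/2
    print('t',round(s['time'],2),'z',round(p[2],1),'A',np.round(w2b(p+R[:,1]*h),1),'B',np.round(w2b(p-R[:,1]*h),1),'gap',round(s['finger_gap'],1),'F',np.round(s['ft_force'],1))
E
python3 - <<'E'
from h import *
f=np.load('w1.npz');W=f['W'];R,p=Rw()
T=(W-p)@R  # tool coords
m=(T[...,2]>-60)&(T[...,2]<15)&(abs(T[...,0])<20)
for sgn in (1,-1):
    q=T[m&(T[...,1]*sgn>30)&(T[...,1]*sgn<70)]
    print(sgn,len(q),'zmax',np.percentile(q[:,2],[50,90,99]),'y',np.percentile(q[:,1],[1,50,99]),'x',np.percentile(q[:,0],[1,99]))
    t=q[q[:,2]>np.percentile(q[:,2],99)-6]; print('  tip y',t[:,1].min(),t[:,1].max(),'x',t[:,0].min(),t[:,0].max())
path([((18,-8),(-80,5),60),((18,-8),(-80,5),-2)],[5,5])
E
```

```text
1 1353 zmax [-52.50860893 -44.90138486 -41.44452354] y [42.38278271 42.92291782 55.99207972] x [-13.28291437   8.75017942]
  tip y 42.28799320124588 49.40578333150876 x -13.941287156666082 8.774597832373376
-1 1362 zmax [-52.67141894 -45.07126121 -41.422886  ] y [-55.47988444 -42.39003291 -41.81067847] x [-13.03825697   9.08824915]
  tip y -48.80121074649962 -41.79706628204075 x -13.702355851739995 8.937344254731343
   [6.9, 9.1, 28.4, 0.0, 0.0, 0.027]
   [7.2, 9.0, 28.4, 0.0, 0.0, 0.027]
   [7.4, 8.8, 28.4, 0.0, 0.0, 0.027]
   [7.6, 8.6, 28.4, 0.0, 0.0, 0.027]
   [7.9, 8.4, 28.4, 0.0, 0.0, 0.027]
-> A (18, -8) B (-80, 5) P [568.5  10.5  60. ] yaw 76.4 gap 84.4
   [0.0, 0.0, 12.4, 0.0, 0.0, -0.0]
   [0.0, 0.0, 12.4, 0.0, 0.0, -0.0]
   [0.0, 0.0, 12.4, 0.0, 0.0, -0.0]
   [0.0, 0.0, 12.4, 0.0, 0.0, -0.0]
   [0.0, 0.0, 12.4, 0.0, 0.0, -0.0]
-> A (18, -8) B (-80, 5) P [568.5  10.5  -2. ] yaw 76.4 gap 84.4
```

Run:
```python
from h import *
f=np.load('w1.npz');W=f['W'];R,p=Rw();c=wcam()
T=(W-p)@R
for q in ([9,42,-13],[-11,42,-13],[9,42,-41],[9,42,0]): print(q,wproj(R@np.array(q,float)+p,c))
for v in range(290,350,8): print(v,[np.round(T[v,u]).tolist() for u in (425,432,440,450)])
```

```text
[9, 42, -13] [409.54037448 275.34844373]
[-11, 42, -13] [406.56836606 312.8235639 ]
[9, 42, -41] [426.23033445 301.62288648]
[9, 42, 0] [403.46520298 265.78450554]
290 [[-98.0, 119.0, 200.0], [-98.0, 127.0, 199.0], [-98.0, 136.0, 198.0], [-97.0, 147.0, 198.0]]
298 [[-108.0, 120.0, 198.0], [-108.0, 128.0, 199.0], [-107.0, 137.0, 197.0], [-108.0, 149.0, 198.0]]
306 [[-116.0, 119.0, 194.0], [8.0, 43.0, -48.0], [8.0, 46.0, -48.0], [-119.0, 150.0, 200.0]]
314 [[1.0, 43.0, -41.0], [6.0, 43.0, -50.0], [8.0, 44.0, -54.0], [8.0, 48.0, -53.0]]
322 [[-1.0, 42.0, -44.0], [3.0, 43.0, -51.0], [8.0, 43.0, -59.0], [9.0, 45.0, -61.0]]
330 [[-4.0, 43.0, -44.0], [-0.0, 43.0, -51.0], [5.0, 43.0, -60.0], [9.0, 44.0, -66.0]]
338 [[-8.0, 43.0, -45.0], [-3.0, 43.0, -53.0], [2.0, 43.0, -60.0], [7.0, 43.0, -69.0]]
346 [[-10.0, 42.0, -46.0], [-6.0, 43.0, -52.0], [-0.0, 42.0, -62.0], [5.0, 43.0, -70.0]]
```

{"fn": "apply_moves", "kwargs": {"rows": [[6.9,9.1,28.4,0,0,0.027],[7.2,9.0,28.4,0,0,0.027],[7.4,8.8,28.4,0,0,0.027],[7.6,8.6,28.4,0,0,0.027],[7.9,8.4,28.4,0,0,0.027]]}}

```text
time: 3.9
tool_pos: [569.0, 11.3, 59.5]
tcp_rot: [180.0, -0.0, 76.3]
ft_force: [0.5, -0.3, -0.4]
finger_gap: 85.1
grip_force: 0.0
```

Run:
```python
from h import *
where(); R,p=Rw(); print(p)
for n in('scene','top'):
    pic,d=snap(n,n+'2.png'); c=eyes.get_calibration(n);K=np.array(c['intrinsics']);v,u=np.mgrid[:480,:640]
    X=np.stack([(u-K[0,2])/K[0,0]*d,(v-K[1,2])/K[1,1]*d,d],-1); Wc=(X-np.array(c['t']))@np.array(c['R']); T=(Wc-p)@R
    for sg in(1,-1):
        m=(d>0)&(abs(T[...,0])<16)&(T[...,1]*sg>36)&(T[...,1]*sg<64)&(Wc[...,2]>44)&(Wc[...,2]<150)
        if m.sum()>3: q=T[m]; print(n,sg,m.sum(),'tool z hi',np.sort(q[:,2])[-5:],'xr',q[:,0].min(),q[:,0].max(),'y',q[:,1].min(),q[:,1].max(), wproj is None)
if 1:
    u,v=proj('scene',b2w((-30,0)).tolist()+[60]).astype(int); pic=cv2.imread('pics/scene2.png')[v-70:v+60,u-85:u+85]; cv2.imwrite('pics/s2c.png',cv2.resize(pic,None,fx=4.5,fy=4.5,interpolation=cv2.INTER_CUBIC))
```

```text
t 3.9 z 59.5 A [18.8 -7.3] B [-80.    5.9] gap 85.1 F [ 0.5 -0.3 -0.4]
[568.99379586  11.26898657  59.50398166]
scene 1 135 tool z hi [-45.6321911  -44.94816829 -44.28491843 -44.04311383 -44.01756726] xr -15.582603374510546 15.726714321857314 y 41.08738923321324 62.35020965950141 False
scene -1 123 tool z hi [-47.22531482 -46.65714746 -46.32608137 -44.83295555 -44.34597932] xr -14.68195283732859 12.30718705270451 y -62.2371712593698 -41.619737327128576 False
top -1 6 tool z hi [-89.06169369 -88.14863831 -86.07808319 -83.78589619 -80.09225683] xr -14.514231118019074 7.987507939519746 y -56.08721662430793 -46.145286483244334 False
```

View pics/s2c.png

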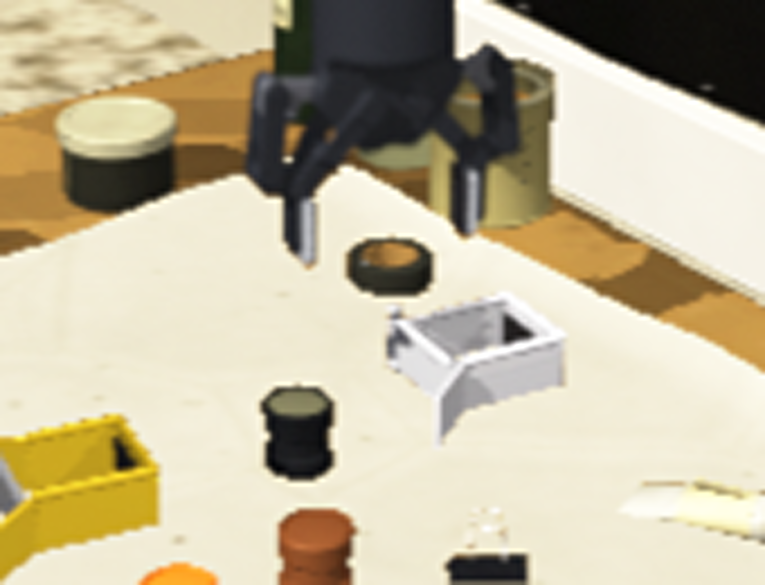

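Run:
```python
from h import *
f=np.load('w1.npz');W=f['W']
c0=np.array([520.218,-21.2956,202.285]);a=np.radians(83.823)
R=np.array([[np.cos(a),np.sin(a),0],[np.sin(a),-np.cos(a),0],[0,0,-1]])
T=(W-c0)@R
for v in range(400,480,12): print(v,[np.round(T[v,u]).tolist() for u in (80,130,200,260,320,380)])
```

```text
400 [[9.0, -62.0, -96.0], [12.0, -47.0, -100.0], [16.0, -28.0, -105.0], [-248.0, -77.0, 199.0], [-245.0, -1.0, 196.0], [-247.0, 75.0, 198.0]]
412 [[5.0, -63.0, -96.0], [3.0, -52.0, -94.0], [17.0, -26.0, -109.0], [9.0, -15.0, -100.0], [-263.0, -1.0, 196.0], [9.0, 14.0, -101.0]]
424 [[2.0, -63.0, -97.0], [-3.0, -53.0, -92.0], [17.0, -25.0, -113.0], [10.0, -15.0, -105.0], [11.0, -1.0, -106.0], [10.0, 13.0, -105.0]]
436 [[-2.0, -63.0, -97.0], [-6.0, -53.0, -93.0], [16.0, -24.0, -115.0], [11.0, -14.0, -110.0], [11.0, -1.0, -109.0], [11.0, 12.0, -110.0]]
448 [[-7.0, -65.0, -96.0], [-329.0, -257.0, 203.0], [17.0, -23.0, -118.0], [10.0, -13.0, -112.0], [10.0, -1.0, -111.0], [11.0, 12.0, -112.0]]
460 [[-8.0, -63.0, -99.0], [-349.0, -260.0, 202.0], [16.0, -23.0, -120.0], [10.0, -13.0, -115.0], [11.0, -1.0, -115.0], [10.0, 11.0, -115.0]]
472 [[-8.0, -61.0, -102.0], [-372.0, -264.0, 204.0], [17.0, -22.0, -124.0], [19.0, -11.0, -125.0], [10.0, -1.0, -118.0], [19.0, 9.0, -125.0]]
```

The top of the leaf, the walls and the loupe look clear, and both cameras put the real fingertips about 41 mm behind the reported TCP when open. I'll lower in stages and watch the force.

{"fn": "apply_moves", "kwargs": {"rows": [[0,0,14,0,0,0],[0,0,14,0,0,0],[0,0,14,0,0,0],[0,0,14,0,0,0],[0,0,14,0,0,0]]}}

```text
time: 4.62
tool_pos: [568.8, 9.5, -10.9]
tcp_rot: [-180.0, 0.0, 76.2]
ft_force: [0.1, 0.3, 0.2]
finger_gap: 85.0
grip_force: 0.0
```

```bash
cat > look.py <<'E'
from h import *
import sys
where()
c=wcam(); R,p=Rw(); pic,d=snap('wrist',sys.argv[1]); W=wcloud(d,c); T=(W-p)@R
bay=np.stack([(W[...,0]-BX)*E2[0,0]+(W[...,1]-BY)*E2[0,1],(W[...,0]-BX)*E2[1,0]+(W[...,1]-BY)*E2[1,1]],-1)
m=(abs(T[...,0])<20)&(T[...,2]>-75)&(W[...,2]>0)&(abs(abs(T[...,1])-sense()['finger_gap']/2)<4)
print('tips z',[round(float(np.percentile(W[m&(T[...,1]*s>0)][:,2],1)),1) if (m&(T[...,1]*s>0)).sum()>20 else None for s in(1,-1)])
for r in models.place_of('gate_edge','wrist')[:2]+models.place_of('gate_hinge','wrist')[:1]: print('edge/hinge',np.round(w2b(r['xyz']),0),round(r['xyz'][2]),round(r['confidence'],2))
for r in models.place_of('loupe','wrist')[:3]: 
    q=w2b(r['xyz'])
    if abs(q[0])<150: print('loupe net',np.round(q,1),round(r['confidence'],2))
for r in models.cut_out('loupe','wrist')[:3]:
    k=r['pixels']&(W[...,2]>33)&(W[...,2]<46)
    if k.sum()>60:
        q=bay[k]; o=np.median(q,0); q=q[np.hypot(*(q-o).T)<25]
        hull=cv2.minEnclosingCircle(q.astype(np.float32)); print('loupe mean',np.round(q.mean(0),1),'circle',np.round(hull[0],1),round(hull[1],1),round(r['confidence'],2),k.sum())
E
python3 look.py w3.png
```

```text
t 4.62 z -10.9 A [18.7 -9.1] B [-79.9   4.3] gap 85.0 F [0.1 0.3 0.2]
tips z [3.0, 1.2]
edge/hinge [ -2. -25.] 35 0.92
edge/hinge [ 1. 34.] 35 0.67
loupe mean [-81.6 -25.8] circle [-82.  -27.1] 7.5 0.59 322
```

View pics/w3.png

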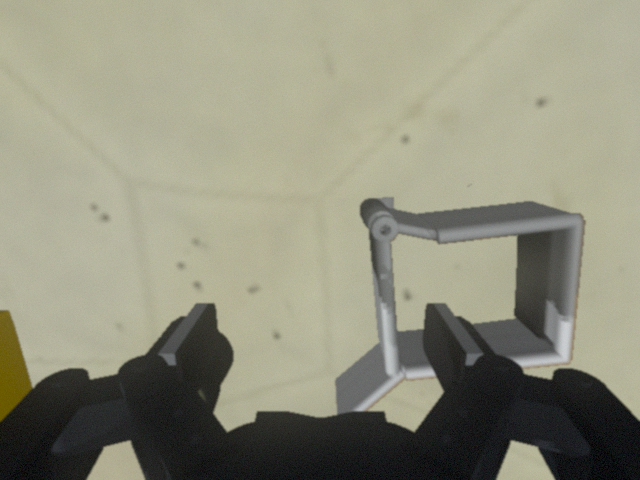

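The right finger (440,320) hangs inside the bay behind the leaf (385,300). The left finger hides the loupe at about (215,350). I lower on.

{"fn": "apply_moves", "kwargs": {"rows": [[0,0,6,0,0,0],[0,0,5,0,0,0],[0,0,5,0,0,0],[0,0,4,0,0,0],[0,0,0,0,0,0]]}}

```text
time: 5.5
tool_pos: [568.5, 9.7, -30.4]
tcp_rot: [-179.9, 0.0, 76.2]
ft_force: [0.2, -0.6, 0.4]
finger_gap: 85.5
grip_force: 0.0
```

Run:
```python
from h import *
where(); R,p=Rw()
pic,d=snap('scene'); c=eyes.get_calibration('scene');K=np.array(c['intrinsics']);v,u=np.mgrid[:480,:640]
X=np.stack([(u-K[0,2])/K[0,0]*d,(v-K[1,2])/K[1,1]*d,d],-1); Wc=(X-np.array(c['t']))@np.array(c['R'])
uv=proj('scene',b2w((-50,0)).tolist()+[20]).astype(int); a,b=uv[1]-65,uv[0]-85
cv2.imwrite('pics/s4.png',cv2.cvtColor(cv2.resize(pic[a:a+130,b:b+170],None,fx=4.5,fy=4.5,interpolation=cv2.INTER_CUBIC),cv2.COLOR_RGB2BGR))
path([((-14,-4),(-111,6),-31),((-36,14),(-130,-14),-31),((-48,22),(-132,-30),-31)],[5,5,5])
```

```text
t 5.5 z -30.4 A [18.6 -9. ] B [-80.5   4.4] gap 85.5 F [ 0.2 -0.6  0.4]
   [-0.2, -6.4, 0.2, 0.0, 0.0, -0.006]
   [-0.2, -6.4, 0.2, 0.0, 0.0, -0.006]
   [-0.1, -6.4, 0.2, 0.0, 0.0, -0.006]
   [-0.1, -6.4, 0.2, 0.0, 0.0, -0.006]
   [-0.0, -6.4, 0.2, 0.0, 0.0, -0.006]
-> A (-14, -4) B (-111, 6) P [537.5  16.3 -31. ] yaw 78.1 gap 83.0
   [-0.6, -4.1, -0.0, 0.0, 0.0, -0.078]
   [-0.3, -4.1, -0.0, 0.0, 0.0, -0.078]
   [0.0, -4.1, -0.0, 0.0, 0.0, -0.078]
   [0.3, -4.1, -0.0, 0.0, 0.0, -0.078]
   [0.7, -4.1, -0.0, 0.0, 0.0, -0.078]
-> A (-36, 14) B (-130, -14) P [517.   17.4 -31. ] yaw 100.5 gap 83.6
   [-0.4, -1.6, -0.0, 0.0, 0.0, -0.053]
   [-0.3, -1.6, -0.0, 0.0, 0.0, -0.053]
   [-0.2, -1.6, -0.0, 0.0, 0.0, -0.053]
   [-0.1, -1.6, -0.0, 0.0, 0.0, -0.053]
   [-0.0, -1.6, -0.0, 0.0, 0.0, -0.053]
-> A (-48, 22) B (-132, -30) P [509.6  14.2 -31. ] yaw 115.7 gap 84.3
```

View pics/s4.png

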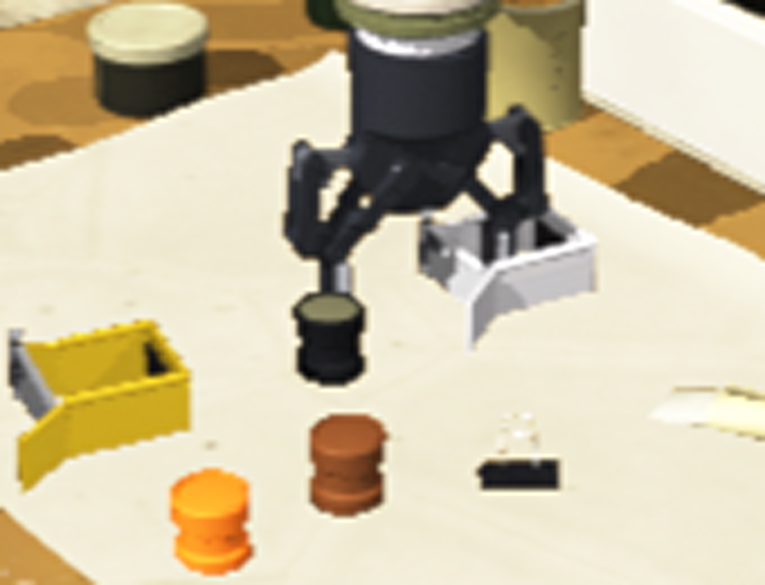

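Finger A is inside the bay at (505,240), behind the leaf. Finger B is behind and left of the loupe (330,335), which is untouched. Next I swing the gate open.

{"fn": "apply_moves", "kwargs": {"rows": [[-0.2,-6.4,0,0,0,-0.006],[-0.2,-6.4,0,0,0,-0.006],[-0.1,-6.4,0,0,0,-0.006],[-0.1,-6.4,0,0,0,-0.006],[0,-6.4,0,0,0,-0.006]]}}

```text
time: 6.18
tool_pos: [537.6, 16.4, -29.6]
tcp_rot: [180.0, -0.0, 78.0]
ft_force: [2.0, -0.3, -0.4]
finger_gap: 85.0
grip_force: 0.8
```

{"fn": "apply_moves", "kwargs": {"rows": [[-0.6,-4.1,0,0,0,-0.078],[-0.3,-4.1,0,0,0,-0.078],[0,-4.1,0,0,0,-0.078],[0.3,-4.1,0,0,0,-0.078],[0.7,-4.1,0,0,0,-0.078]]}}

```text
time: 6.8
tool_pos: [517.0, 17.3, -29.7]
tcp_rot: [180.0, 0.0, 100.5]
ft_force: [0.1, -2.0, -0.1]
finger_gap: 84.8
grip_force: 0.9
```

```bash
python3 look.py w5.png
```

```text
t 6.8 z -29.7 A [-35.4  14. ] B [-130.6  -14.2] gap 84.8 F [ 0.1 -2.  -0.1]
tips z [1.0, 2.6]
edge/hinge [-64.  21.] 39 0.56
edge/hinge [-2. 35.] 37 0.96
loupe net [-98.7 -29.3] 0.67
loupe mean [-102.4  -19.5] circle [-100.4  -25.6] 19.2 0.62 4821
```

View pics/w5.png

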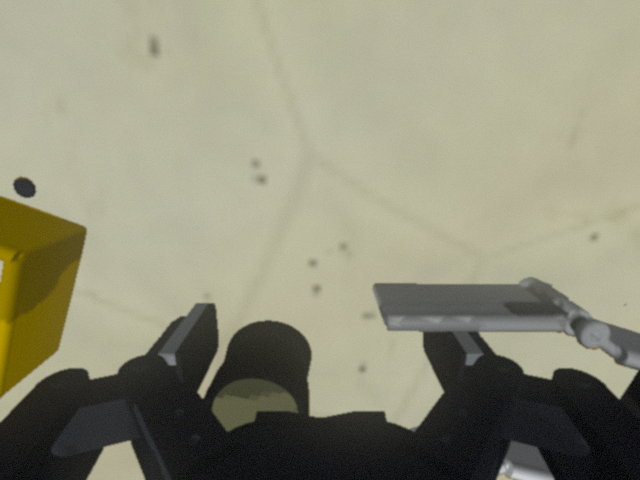

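Leaf is held at about 1.33 rad with its tip at (378,292), and the loupe (265,380) is still free between the fingers. Finger B now goes in behind the loupe. I also write the push planner.

```bash
cat > push.py <<'E'
from h import *
def place(L,dang,A,back=0.):
    d=np.array([np.cos(np.radians(dang)),np.sin(np.radians(dang))]); C=np.array(L,float)-(19.5+back)*d; A=np.array(A,float); B=C-10*d
    for _ in range(200):
        u=(A-B)/np.linalg.norm(A-B); w=np.array([u[1],-u[0]]); phi=np.degrees(np.arctan2(d@w,d@u))
        # contact point on the finger, in (u,w): face middle at phi 0, corner 15..75, side middle at 90
        s=11*np.clip(phi/20,-1,1); f=7.25*np.clip((90-phi)/20,-1,1)
        B=.7*B+.3*(C-f*u-s*w)
    return A,B,phi
def push(seq,ns):
    """seq of (L,dang,A,back)"""
    w=[]
    for L,da,A,bk in seq:
        A,B,phi=place(L,da,A,bk); g=np.linalg.norm(A-B)-14.5; w.append((np.round(A,1),np.round(B,1),-30+6*(85-g)/40)); print(L,'phi',round(phi),'gap',round(g,1))
    path(w,ns)
E
python3 - <<'E'
from push import *
where()
push([((-100,-27),22,(-48,23),6),((-100,-27),22,(-48,24),0),((-75,-17),22,(-50,34),0),((-50,-6),15,(-50,44),0),((-25,-3),5,(-47,50),0),((0,-1),2,(-43,54),0),((36,0),2,(-40,54),0)],[5]*7)
E
```

```text
t 7.05 z -30.0 A [-35.6  13.9] B [-131.  -14.] gap 84.9 F [-1.1 -0.8 -0.1]
(-100, -27) phi 12 gap 88.8
(-100, -27) phi 13 gap 83.6
(-75, -17) phi 23 gap 64.4
(-50, -6) phi 45 gap 49.9
(-25, -3) phi 76 gap 44.2
(0, -1) phi 100 gap 41.2
(36, 0) phi 126 gap 56.1
   [-0.7, -1.8, 0.1, 0.0, 0.0, -0.063]
   [-0.6, -1.8, 0.1, 0.0, 0.0, -0.063]
   [-0.5, -1.8, 0.1, 0.0, 0.0, -0.063]
   [-0.4, -1.9, 0.1, 0.0, 0.0, -0.063]
   [-0.3, -1.9, 0.1, 0.0, 0.0, -0.063]
-> A [-48.  23.] B [-133.4  -35.1] P [508.7  12.2 -30.6] yaw 118.2 gap 88.8
   [-0.0, 0.6, -0.2, 0.0, 0.0, -0.003]
   [-0.0, 0.6, -0.2, 0.0, 0.0, -0.003]
   [-0.0, 0.6, -0.2, 0.0, 0.0, -0.003]
   [-0.0, 0.6, -0.2, 0.0, 0.0, -0.003]
   [-0.0, 0.6, -0.2, 0.0, 0.0, -0.003]
-> A [-48.  24.] B [-128.2  -32.6] P [511.4  13.7 -29.8] yaw 119.2 gap 83.7
   [0.6, 2.9, -0.6, 0.0, 0.0, -0.033]
   [0.5, 2.9, -0.6, 0.0, 0.0, -0.033]
   [0.4, 2.9, -0.6, 0.0, 0.0, -0.033]
   [0.3, 2.9, -0.6, 0.0, 0.0, -0.033]
   [0.2, 2.9, -0.6, 0.0, 0.0, -0.033]
-> A [-50.  34.] B [-106.   -21.6] P [522.6  23.1 -26.9] yaw 128.7 gap 64.4
   [-0.3, 3.1, -0.4, 0.0, 0.0, -
[... 341 characters left out ...]
0.0, -0.073]
   [-2.5, 1.8, -0.2, 0.0, 0.0, -0.073]
   [-2.6, 1.6, -0.2, 0.0, 0.0, -0.073]
-> A [-47.  50.] B [-56.1  -8. ] P [550.5  35.  -23.9] yaw 165.0 gap 44.2
   [-2.7, 1.6, -0.1, 0.0, 0.0, -0.075]
   [-2.8, 1.4, -0.1, 0.0, 0.0, -0.075]
   [-2.9, 1.2, -0.1, 0.0, 0.0, -0.075]
   [-3.0, 1.0, -0.1, 0.0, 0.0, -0.075]
   [-3.0, 0.7, -0.1, 0.0, 0.0, -0.075]
-> A [-43.  54.] B [-31.   -0.4] P [565.5  39.3 -23.4] yaw 186.4 gap 41.2
   [-3.6, -0.9, 0.4, 0.0, 0.0, -0.089]
   [-3.5, -1.3, 0.4, 0.0, 0.0, -0.089]
   [-3.4, -1.6, 0.4, 0.0, 0.0, -0.089]
   [-3.2, -1.9, 0.4, 0.0, 0.0, -0.089]
   [-3.1, -2.1, 0.4, 0.0, 0.0, -0.089]
-> A [-40.  54.] B [ 3.4 -1.7] P [584.1  36.6 -25.7] yaw 211.9 gap 56.1
```

{"fn": "apply_moves", "kwargs": {"rows": [[-0.7,-1.8,0,0,0,-0.063],[-0.6,-1.8,0,0,0,-0.063],[-0.5,-1.8,0,0,0,-0.063],[-0.4,-1.9,0,0,0,-0.063],[-0.3,-1.9,0,0,0,-0.063]], "fingers": 85.4}}

```text
time: 7.68
tool_pos: [509.3, 12.2, -29.8]
tcp_rot: [180.0, 0.0, 118.4]
ft_force: [1.6, -0.9, -0.1]
finger_gap: 85.1
grip_force: 0.7
```

```bash
python3 look.py w6.png
python3 - <<'E'
from push import *
where()
push([((-100,-27),22,(-48,24),0),((-88,-22),22,(-49,29),0),((-75,-17),22,(-50,34),0)],[2,3,5])
E
```

```text
t 7.67 z -29.8 A [-49.   22.2] B [-131.1  -34.2] gap 85.1 F [ 1.6 -0.9 -0.1]
tips z [1.1, 1.2]
edge/hinge [-68.  33.] 36 0.86
loupe net [-102.1  -30.9] 0.98
loupe mean [-102.9  -24.3] circle [-100.1  -27.8] 19.8 0.75 7227
t 7.92 z -29.9 A [-49.1  22.2] B [-131.7  -34.1] gap 85.5 F [-0.9 -1.3  1.4]
(-100, -27) phi 13 gap 83.6
(-88, -22) phi 17 gap 73.8
(-75, -17) phi 23 gap 64.4
   [0.0, 1.4, -0.1, 0.0, 0.0, -0.008]
   [0.0, 1.4, -0.1, 0.0, 0.0, -0.008]
-> A [-48.  24.] B [-128.2  -32.6] P [511.4  13.7 -29.8] yaw 119.2 gap 83.7
   [0.6, 2.4, -0.5, 0.0, 0.0, -0.022]
   [0.5, 2.4, -0.5, 0.0, 0.0, -0.022]
   [0.5, 2.4, -0.5, 0.0, 0.0, -0.022]
-> A [-49.  29.] B [-117.6  -26.6] P [516.8  18.7 -28.3] yaw 123.0 gap 73.8
   [0.1, 1.5, -0.3, 0.0, 0.0, -0.02]
   [0.1, 1.5, -0.3, 0.0, 0.0, -0.02]
   [0.1, 1.5, -0.3, 0.0, 0.0, -0.02]
   [0.0, 1.5, -0.3, 0.0, 0.0, -0.02]
   [-0.0, 1.5, -0.3, 0.0, 0.0, -0.02]
-> A [-50.  34.] B [-106.   -21.6] P [522.6  23.1 -26.9] yaw 128.7 gap 64.4
```

View pics/w6.png

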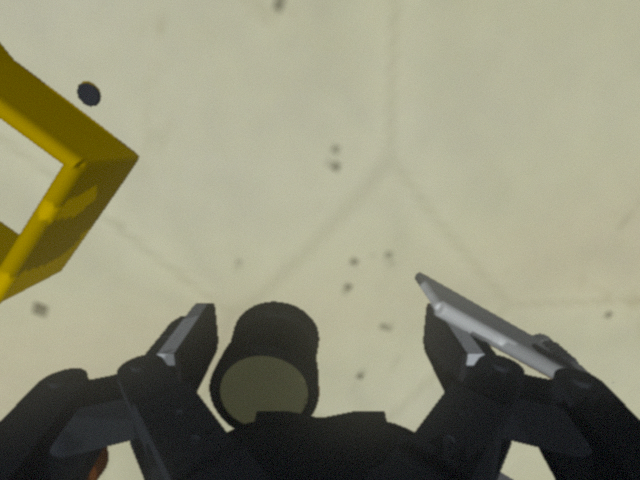

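The leaf is held at about 90° by the right finger, and the loupe (265,365) sits just ahead of the left finger's pad. I start the push with small changes of opening.

{"fn": "apply_moves", "kwargs": {"rows": [[0,1.4,0,0,0,-0.008],[0,1.4,0,0,0,-0.008],[0.5,2.2,-0.4,0,0,-0.02],[0.5,2.2,-0.4,0,0,-0.02],[0,0,0,0,0,0]], "fingers": 79}}

```text
time: 8.55
tool_pos: [514.8, 16.9, -29.2]
tcp_rot: [-180.0, -0.0, 121.6]
ft_force: [-1.6, -2.3, 0.2]
finger_gap: 78.9
grip_force: 0.9
```

{"fn": "apply_moves", "kwargs": {"rows": [[0.3,2.0,-0.4,0,0,-0.02],[0.3,2.0,-0.4,0,0,-0.02],[0.2,1.5,-0.3,0,0,-0.02],[0.1,1.5,-0.3,0,0,-0.02],[0,0,0,0,0,0]], "fingers": 73}}

```text
time: 9.18
tool_pos: [520.2, 21.4, -27.7]
tcp_rot: [180.0, -0.0, 126.2]
ft_force: [-0.7, -2.2, -0.0]
finger_gap: 72.8
grip_force: 0.9
```

```bash
python3 look.py w7.png
```

```text
t 9.18 z -27.7 A [-47.8  33.6] B [-112.5  -25.1] gap 72.8 F [-0.7 -2.2 -0. ]
tips z [1.8, 1.4]
edge/hinge [-66.  51.] 39 0.84
loupe net [-148.6 -143.1] 0.6
loupe net [-85.4 -21.3] 0.57
loupe mean [-87.2 -15.4] circle [-84.1 -18.9] 19.3 0.66 6461
```

Run:
```python
from push import *
push([((-74,-16),18,(-49,36),0),((-64,-12),18,(-50,40),0)],[5,5])
```

```text
(-74, -16) phi 26 gap 64.5
(-64, -12) phi 33 gap 58.4
   [0.2, 1.0, -0.2, 0.0, 0.0, -0.008]
   [0.2, 1.0, -0.2, 0.0, 0.0, -0.008]
   [0.2, 1.0, -0.2, 0.0, 0.0, -0.008]
   [0.2, 1.0, -0.2, 0.0, 0.0, -0.008]
   [0.2, 1.0, -0.2, 0.0, 0.0, -0.008]
-> A [-49.  36.] B [-105.4  -19.2] P [523.6  25.2 -26.9] yaw 128.3 gap 64.4
   [-0.2, 1.1, -0.2, 0.0, 0.0, -0.024]
   [-0.2, 1.1, -0.2, 0.0, 0.0, -0.024]
   [-0.2, 1.1, -0.2, 0.0, 0.0, -0.024]
   [-0.2, 1.1, -0.2, 0.0, 0.0, -0.024]
   [-0.3, 1.1, -0.2, 0.0, 0.0, -0.024]
-> A [-50.  40.] B [-95.7 -16.8] P [528.3  27.9 -26. ] yaw 135.1 gap 58.4
```

{"fn": "apply_moves", "kwargs": {"rows": [[0.2,1.0,-0.2,0,0,-0.008],[0.2,1.0,-0.2,0,0,-0.008],[0.2,1.0,-0.2,0,0,-0.008],[0.2,1.0,-0.2,0,0,-0.008],[0.2,1.0,-0.2,0,0,-0.008]], "fingers": 65}}

```text
time: 10.05
tool_pos: [523.4, 25.2, -26.9]
tcp_rot: [-180.0, -0.0, 128.5]
ft_force: [-1.4, -1.8, -0.7]
finger_gap: 65.0
grip_force: 1.0
```

{"fn": "apply_moves", "kwargs": {"rows": [[-0.2,1.1,-0.2,0,0,-0.024],[-0.2,1.1,-0.2,0,0,-0.024],[-0.2,1.1,-0.2,0,0,-0.024],[-0.2,1.1,-0.2,0,0,-0.024],[-0.3,1.1,-0.2,0,0,-0.024]], "fingers": 58.5}}

```text
time: 10.68
tool_pos: [528.5, 27.9, -25.7]
tcp_rot: [180.0, 0.0, 135.4]
ft_force: [0.6, -2.0, -0.5]
finger_gap: 58.3
grip_force: 0.9
```

```bash
python3 look.py w8.png
python3 - <<'E'
from push import *
push([((-55,-9),14,(-50,43),0),((-45,-6),12,(-49,46),0),((-35,-4),10,(-48,48),0)],[5,5,5])
E
```

```text
t 10.68 z -25.7 A [-50.   40.1] B [-95.3 -16.8] gap 58.3 F [ 0.6 -2.  -0.5]
tips z [2.0, 1.5]
edge/hinge [-61.  59.] 41 0.57
edge/hinge [ 0. 35.] 33 0.78
loupe net [-67.3 -12.5] 0.8
loupe mean [-70.6  -5.6] circle [-66.3  -9. ] 19.3 0.9 5495
(-55, -9) phi 43 gap 53.3
(-45, -6) phi 52 gap 49.7
(-35, -4) phi 62 gap 47.4
   [-0.3, 1.0, -0.1, 0.0, 0.0, -0.019]
   [-0.3, 1.0, -0.1, 0.0, 0.0, -0.019]
   [-0.3, 1.0, -0.1, 0.0, 0.0, -0.019]
   [-0.3, 1.0, -0.1, 0.0, 0.0, -0.019]
   [-0.4, 1.0, -0.1, 0.0, 0.0, -0.019]
-> A [-50.  43.] B [-87.1 -13.8] P [532.9  30.4 -25.2] yaw 140.8 gap 53.3
   [-0.6, 1.0, -0.1, 0.0, 0.0, -0.025]
   [-0.7, 1.0, -0.1, 0.0, 0.0, -0.025]
   [-0.7, 1.0, -0.1, 0.0, 0.0, -0.025]
   [-0.7, 1.0, -0.1, 0.0, 0.0, -0.025]
   [-0.7, 0.9, -0.1, 0.0, 0.0, -0.025]
-> A [-49.  46.] B [-77.1 -11.8] P [538.6  32.3 -24.7] yaw 148.0 gap 49.8
   [-0.9, 0.8, -0.1, 0.0, 0.0, -0.028]
   [-0.9, 0.7, -0.1, 0.0, 0.0, -0.028]
   [-0.9, 0.7, -0.1, 0.0, 0.0, -0.028]
   [-0.9, 0.7, -0.1, 0.0, 0.0, -0.028]
   [-1.0, 0.6, -0.1, 0.0, 0.0, -0.028]
-> A [-48.  48.] B [-66.9 -10.9] P [544.3  33.2 -24.4] yaw 156.2 gap 47.4
```

Run:
```python
from push import *
push([((-57,-8),4,(-50,43),0),((-47,-7),4,(-49,46),0)],[5,5])
```

```text
(-57, -8) phi 48 gap 50.4
(-47, -7) phi 57 gap 48.8
   [0.3, 1.2, -0.2, 0.0, 0.0, -0.004]
   [0.2, 1.2, -0.2, 0.0, 0.0, -0.004]
   [0.2, 1.2, -0.2, 0.0, 0.0, -0.004]
   [0.2, 1.2, -0.2, 0.0, 0.0, -0.004]
   [0.2, 1.2, -0.2, 0.0, 0.0, -0.004]
-> A [-50.  43.] B [-89.6  -8.4] P [531.9  33.3 -24.8] yaw 136.3 gap 50.4
   [-0.7, 0.8, -0.0, 0.0, 0.0, -0.03]
   [-0.8, 0.8, -0.0, 0.0, 0.0, -0.03]
   [-0.8, 0.8, -0.0, 0.0, 0.0, -0.03]
   [-0.8, 0.8, -0.0, 0.0, 0.0, -0.03]
   [-0.8, 0.7, -0.0, 0.0, 0.0, -0.03]
-> A [-49.  46.] B [-79.6  -9.4] P [537.5  33.7 -24.6] yaw 145.0 gap 48.8
```

Run:
```python
from push import *
push([((-66,-9),24,(-50,41),5),((-66,-9),2,(-50,42),3),((-58,-9),2,(-50,43),0),((-48,-8),2,(-49,45),0)],[2,3,5,5])
```

```text
(-66, -9) phi 24 gap 63.1
(-66, -9) phi 42 gap 56.3
(-58, -9) phi 50 gap 51.1
(-48, -8) phi 58 gap 48.4
   [1.3, -0.8, 0.5, 0.0, 0.0, 0.025]
   [1.2, -0.8, 0.5, 0.0, 0.0, 0.025]
-> A [-50.  41.] B [-101.4  -17.1] P [525.5  28.6 -26.7] yaw 132.5 gap 63.1
   [1.2, 1.4, -0.3, 0.0, 0.0, 0.029]
   [1.3, 1.4, -0.3, 0.0, 0.0, 0.029]
   [1.3, 1.3, -0.3, 0.0, 0.0, 0.029]
-> A [-50.  42.] B [-101.3   -6.8] P [526.1  34.2 -25.7] yaw 127.5 gap 56.3
   [-0.8, 0.7, -0.2, 0.0, 0.0, -0.029]
   [-0.8, 0.7, -0.2, 0.0, 0.0, -0.029]
   [-0.8, 0.7, -0.2, 0.0, 0.0, -0.029]
   [-0.9, 0.6, -0.2, 0.0, 0.0, -0.029]
   [-0.9, 0.6, -0.2, 0.0, 0.0, -0.029]
-> A [-50.  43.] B [-90.6  -8.6] P [531.4  33.2 -24.9] yaw 135.8 gap 51.2
   [-0.8, 0.8, -0.1, 0.0, 0.0, -0.028]
   [-0.8, 0.8, -0.1, 0.0, 0.0, -0.028]
   [-0.8, 0.7, -0.1, 0.0, 0.0, -0.028]
   [-0.9, 0.7, -0.1, 0.0, 0.0, -0.028]
   [-0.9, 0.7, -0.1, 0.0, 0.0, -0.028]
-> A [-49.  45.] B [-80.6  -9.4] P [536.9  33.2 -24.5] yaw 143.8 gap 48.4
```

{"fn": "apply_moves", "kwargs": {"rows": [[1.3,-0.8,0.4,0,0,0.025],[1.2,-0.8,0.4,0,0,0.025],[1.2,1.3,-0.2,0,0,0.029],[1.3,1.3,-0.2,0,0,0.029],[1.3,1.3,-0.2,0,0,0.029]], "fingers": 59}}

```text
time: 11.55
tool_pos: [525.5, 34.2, -26.2]
tcp_rot: [-180.0, -0.0, 127.4]
ft_force: [-1.9, -1.3, -1.1]
finger_gap: 58.9
grip_force: 0.9
```

{"fn": "apply_moves", "kwargs": {"rows": [[-0.8,0.7,-0.2,0,0,-0.029],[-0.8,0.7,-0.2,0,0,-0.029],[-0.8,0.7,-0.2,0,0,-0.029],[-0.9,0.6,-0.2,0,0,-0.029],[-0.9,0.6,-0.2,0,0,-0.029]], "fingers": 53}}

```text
time: 12.18
tool_pos: [531.3, 32.9, -24.9]
tcp_rot: [-180.0, -0.0, 135.9]
ft_force: [-1.0, -1.7, -0.4]
finger_gap: 52.8
grip_force: 0.9
```

```bash
python3 look.py w9.png
```

```text
t 12.18 z -24.9 A [-49.6  43.4] B [-91.1  -9.7] gap 52.8 F [-1.  -1.7 -0.4]
tips z [2.2, 2.0]
edge/hinge [-63.  61.] 37 0.56
edge/hinge [ 1. 35.] 34 0.66
loupe net [-62.1 -15.2] 0.64
loupe mean [-66.2  -2.9] circle [-63.2  -4.1] 17.3 0.97 3625
```

View pics/w9.png

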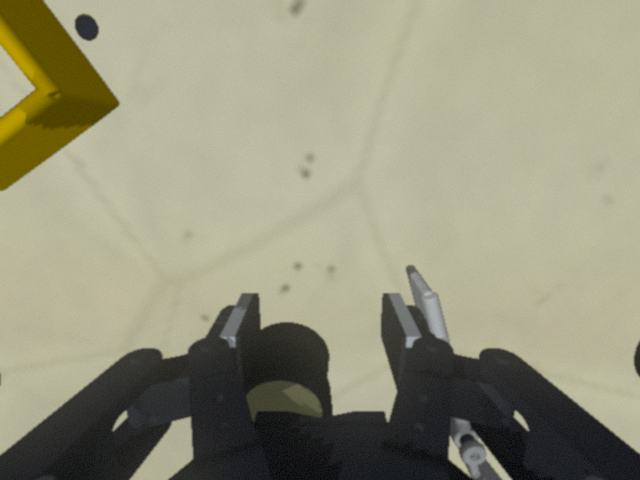

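```bash
cat > loupe.py <<'E'
from h import *
def loupe(n='x.png'):
    where()
    c=wcam(); R,p=Rw(); pic,d=snap('wrist',n); W=wcloud(d,c); T=(W-p)@R
    g=pic.astype(int).max(-1)
    for r in models.cut_out('loupe','wrist')[:3]:
        k=r['pixels']&(W[...,2]>33)&(W[...,2]<46)
        if k.sum()<60: continue
        q=T[k]; o=np.median(q,0); q=q[np.hypot(*(q-o)[:,:2].T)<30]
        x=np.percentile(q[:,0],99.5)-19.3; y=np.percentile(q[:,1],99.5)-19.3
        print('wrist loupe by extremes',np.round(w2b((p+R@np.array([x,y,0]))),1),'conf',round(r['confidence'],2),k.sum())
    pic,d=snap('scene')
    for r in models.place_of('loupe','scene')[:5]:
        q=w2b(r['xyz'])
        if abs(q[0]+30)<100 and abs(q[1])<60: print('scene net',np.round(q,1),round(r['confidence'],2))
    c=eyes.get_calibration('scene');K=np.array(c['intrinsics']);v,u=np.mgrid[:480,:640]
    X=np.stack([(u-K[0,2])/K[0,0]*d,(v-K[1,2])/K[1,1]*d,d],-1); Wc=(X-np.array(c['t']))@np.array(c['R'])
    for r in models.cut_out('loupe','scene')[:5]:
        k=r['pixels']&(Wc[...,2]>33)&(Wc[...,2]<46)
        if k.sum()<10: continue
        q=np.array([w2b(z) for z in Wc[k]]); m=q.mean(0)
        if abs(m[0]+30)<100 and abs(m[1])<60: print('scene top mean',np.round(m,1),'mid',np.round((q.min(0)+q.max(0))/2,1),np.round(np.ptp(q,0)),round(r['confidence'],2),k.sum())
if __name__=='__main__': loupe()
E
python3 loupe.py
```

```text
t 12.43 z -24.9 A [-49.6  43.4] B [-91.2  -9.5] gap 52.8 F [-0.4 -0.9 -0.8]
wrist loupe by extremes [-3.5 23.1] conf 0.72 1958
wrist loupe by extremes [-60.5 -12.1] conf 0.6 3606
scene net [-58.4 -11.1] 0.61
scene top mean [-60.3 -15.6] mid [-59.9 -11.7] [38. 46.] 0.76 125
scene top mean [24.9  3.7] mid [13.2 -4.9] [111. 106.] 0.34 236
```

Run:
```python
from push import *
push([((-50,-10.5),7,(-49,46),0),((-40,-8.5),8,(-48,48),0)],[5,5])
```

```text
(-50, -10.5) phi 54 gap 54.1
(-40, -8.5) phi 61 gap 52.0
   [-0.8, 0.4, 0.1, 0.0, 0.0, -0.031]
   [-0.9, 0.4, 0.1, 0.0, 0.0, -0.031]
   [-0.9, 0.4, 0.1, 0.0, 0.0, -0.031]
   [-0.9, 0.4, 0.1, 0.0, 0.0, -0.031]
   [-0.9, 0.3, 0.1, 0.0, 0.0, -0.031]
-> A [-49.  46.] B [-82.5 -13.8] P [535.8  31.6 -25.4] yaw 144.7 gap 54.0
   [-0.9, 0.7, -0.1, 0.0, 0.0, -0.028]
   [-0.9, 0.7, -0.1, 0.0, 0.0, -0.028]
   [-0.9, 0.7, -0.1, 0.0, 0.0, -0.028]
   [-1.0, 0.6, -0.1, 0.0, 0.0, -0.028]
   [-1.0, 0.6, -0.1, 0.0, 0.0, -0.028]
-> A [-48.  48.] B [-72.2 -14. ] P [541.5  31.9 -25.1] yaw 152.6 gap 52.1
```

{"fn": "apply_moves", "kwargs": {"rows": [[-0.8,0.4,0,0,0,-0.031],[-0.9,0.4,0,0,0,-0.031],[-0.9,0.4,0,0,0,-0.031],[-0.9,0.4,0,0,0,-0.031],[-0.9,0.3,0,0,0,-0.031]], "fingers": 54}}

```text
time: 13.3
tool_pos: [536.1, 31.5, -24.8]
tcp_rot: [180.0, 0.0, 144.8]
ft_force: [0.7, -2.6, -0.1]
finger_gap: 54.2
grip_force: 0.9
```

{"fn": "apply_moves", "kwargs": {"rows": [[-0.9,0.7,0,0,0,-0.028],[-0.9,0.7,0,0,0,-0.028],[-0.9,0.7,0,0,0,-0.028],[-1.0,0.6,0,0,0,-0.028],[-1.0,0.6,0,0,0,-0.028]], "fingers": 52}}

```text
time: 13.92
tool_pos: [541.7, 31.8, -24.9]
tcp_rot: [-180.0, 0.0, 152.8]
ft_force: [-0.2, -2.8, 0.5]
finger_gap: 52.2
grip_force: 1.3
```

```bash
python3 loupe.py
python3 - <<'E'
from push import *
push([((-30,-7),7,(-47,50),0),((-20,-5),7,(-46,51),0)],[5,5])
E
```

```text
t 13.93 z -24.9 A [-47.9  47.9] B [-72.  -14.3] gap 52.2 F [-0.2 -2.8  0.5]
wrist loupe by extremes [-41.2 -11.8] conf 0.75 2756
scene net [-37.9  -7.8] 0.85
scene top mean [-40.3 -17.8] mid [-40.7 -13.6] [37. 39.] 0.53 115
(-30, -7) phi 70 gap 51.1
(-20, -5) phi 79 gap 47.3
   [-1.0, 0.6, 0.0, 0.0, 0.0, -0.029]
   [-1.0, 0.6, 0.0, 0.0, 0.0, -0.029]
   [-1.0, 0.6, 0.0, 0.0, 0.0, -0.029]
   [-1.0, 0.5, 0.0, 0.0, 0.0, -0.029]
   [-1.0, 0.5, 0.0, 0.0, 0.0, -0.029]
-> A [-47.  50.] B [-61.7 -14. ] P [547.3  32.3 -24.9] yaw 161.0 gap 51.2
   [-1.1, 0.7, -0.1, 0.0, 0.0, -0.03]
   [-1.1, 0.7, -0.1, 0.0, 0.0, -0.03]
   [-1.1, 0.6, -0.1, 0.0, 0.0, -0.03]
   [-1.1, 0.6, -0.1, 0.0, 0.0, -0.03]
   [-1.2, 0.6, -0.1, 0.0, 0.0, -0.03]
-> A [-46.  51.] B [-50.6 -10.6] P [553.6  33.9 -24.3] yaw 169.7 gap 47.3
```

Run:
```python
from push import *
push([((-40.5,-12),16,(-48,48),3),((-30,-9),16,(-47,50),0),((-20,-6),14,(-46,51),0)],[2,5,5])
```

```text
(-40.5, -12) phi 53 gap 59.5
(-30, -9) phi 63 gap 56.2
(-20, -6) phi 72 gap 53.0
   [0.1, -1.8, 0.6, 0.0, 0.0, 0.001]
   [0.1, -1.8, 0.6, 0.0, 0.0, 0.001]
-> A [-48.  48.] B [-75.  -20.9] P [539.8  28.7 -26.2] yaw 152.6 gap 59.5
   [-1.3, 0.9, -0.1, 0.0, 0.0, -0.035]
   [-1.3, 0.8, -0.1, 0.0, 0.0, -0.035]
   [-1.3, 0.8, -0.1, 0.0, 0.0, -0.035]
   [-1.4, 0.7, -0.1, 0.0, 0.0, -0.035]
   [-1.4, 0.7, -0.1, 0.0, 0.0, -0.035]
-> A [-47.  50.] B [-61.  -19.3] P [547.4  29.7 -25.7] yaw 162.5 gap 56.2
   [-1.1, 0.6, -0.1, 0.0, 0.0, -0.027]
   [-1.1, 0.6, -0.1, 0.0, 0.0, -0.027]
   [-1.1, 0.6, -0.1, 0.0, 0.0, -0.027]
   [-1.1, 0.5, -0.1, 0.0, 0.0, -0.027]
   [-1.1, 0.5, -0.1, 0.0, 0.0, -0.027]
-> A [-46.  51.] B [-50.3 -16.4] P [553.4  31.  -25.2] yaw 170.3 gap 53.0
```

{"fn": "apply_moves", "kwargs": {"rows": [[0.1,-1.8,0.4,0,0,0],[0.1,-1.8,0.4,0,0,0],[-1.3,0.9,-0.1,0,0,-0.035],[-1.3,0.8,-0.1,0,0,-0.035],[-1.3,0.8,-0.1,0,0,-0.035]], "fingers": 58.5}}

```text
time: 14.8
tool_pos: [544.4, 29.3, -25.5]
tcp_rot: [-180.0, -0.0, 158.8]
ft_force: [-0.4, -2.8, -1.1]
finger_gap: 58.8
grip_force: 1.2
```

{"fn": "apply_moves", "kwargs": {"rows": [[-1.4,0.7,-0.1,0,0,-0.035],[-1.4,0.7,-0.1,0,0,-0.035],[-1.1,0.6,-0.1,0,0,-0.027],[-1.1,0.6,-0.1,0,0,-0.027],[-1.1,0.6,-0.1,0,0,-0.027]], "fingers": 55}}

```text
time: 15.42
tool_pos: [551.1, 30.5, -25.0]
tcp_rot: [-180.0, -0.0, 167.4]
ft_force: [-0.8, -2.2, 0.2]
finger_gap: 54.9
grip_force: 1.2
```

```bash
python3 loupe.py
```

```text
t 15.43 z -25.0 A [-46.5  51. ] B [-54.4 -17.9] gap 54.9 F [-0.8 -2.2  0.2]
wrist loupe by extremes [-25.7  -6.9] conf 0.63 2806
wrist loupe by extremes [-43.   50.5] conf 0.63 897
wrist loupe by extremes [-43.   50.1] conf 0.33 602
scene net [-20.   -4.8] 0.61
scene top mean [-22.7 -16.6] mid [-23.4 -12.9] [35. 33.] 0.6 68
```

Run:
```python
from push import *
push([((-15,-5.5),14,(-45,52),0),((-5,-3.5),12,(-43,53),0),((5,-2),6,(-42,54),0)],[5,5,5])
```

```text
(-15, -5.5) phi 76 gap 52.8
(-5, -3.5) phi 85 gap 49.7
(5, -2) phi 100 gap 45.3
   [-1.1, 0.5, 0.0, 0.0, 0.0, -0.023]
   [-1.1, 0.4, 0.0, 0.0, 0.0, -0.023]
   [-1.1, 0.4, 0.0, 0.0, 0.0, -0.023]
   [-1.1, 0.4, 0.0, 0.0, 0.0, -0.023]
   [-1.1, 0.4, 0.0, 0.0, 0.0, -0.023]
-> A [-45.  52.] B [-44.9 -15.3] P [556.7  31.7 -25.2] yaw 174.0 gap 52.8
   [-1.2, 0.6, -0.1, 0.0, 0.0, -0.025]
   [-1.2, 0.5, -0.1, 0.0, 0.0, -0.025]
   [-1.2, 0.5, -0.1, 0.0, 0.0, -0.025]
   [-1.3, 0.5, -0.1, 0.0, 0.0, -0.025]
   [-1.3, 0.4, -0.1, 0.0, 0.0, -0.025]
-> A [-43.  53.] B [-34.8 -10.6] P [563.1  33.9 -24.7] yaw 181.3 gap 49.6
   [-1.1, 0.7, -0.1, 0.0, 0.0, -0.029]
   [-1.1, 0.6, -0.1, 0.0, 0.0, -0.029]
   [-1.1, 0.6, -0.1, 0.0, 0.0, -0.029]
   [-1.1, 0.6, -0.1, 0.0, 0.0, -0.029]
   [-1.2, 0.5, -0.1, 0.0, 0.0, -0.029]
-> A [-42.  54.] B [-25.9  -3.6] P [568.4  37.3 -24.1] yaw 189.6 gap 45.3
```

{"fn": "apply_moves", "kwargs": {"rows": [[-1.1,0.5,0,0,0,-0.023],[-1.1,0.4,0,0,0,-0.023],[-1.1,0.4,0,0,0,-0.023],[-1.1,0.4,0,0,0,-0.023],[-1.1,0.4,0,0,0,-0.023]], "fingers": 53}}

```text
time: 16.3
tool_pos: [557.1, 31.6, -24.8]
tcp_rot: [-180.0, 0.0, 174.0]
ft_force: [-1.4, -2.5, 1.0]
finger_gap: 53.0
grip_force: 1.2
```

{"fn": "apply_moves", "kwargs": {"rows": [[-1.2,0.6,0,0,0,-0.025],[-1.2,0.5,0,0,0,-0.025],[-1.2,0.5,0,0,0,-0.025],[-1.3,0.5,0,0,0,-0.025],[-1.3,0.4,0,0,0,-0.025]], "fingers": 50}}

```text
time: 16.92
tool_pos: [563.3, 33.7, -24.9]
tcp_rot: [-180.0, -0.0, -178.8]
ft_force: [-1.9, -1.8, 1.6]
finger_gap: 50.0
grip_force: 1.4
```

```bash
python3 loupe.py; cp pics/x.png pics/w10.png
```

```text
t 16.93 z -24.9 A [-42.7  53.1] B [-34.6 -10.9] gap 50.0 F [-1.9 -1.8  1.6]
wrist loupe by extremes [-6.9 -0.7] conf 0.66 1717
scene net [-0.1  0.5] 0.72
```

View pics/w10.png

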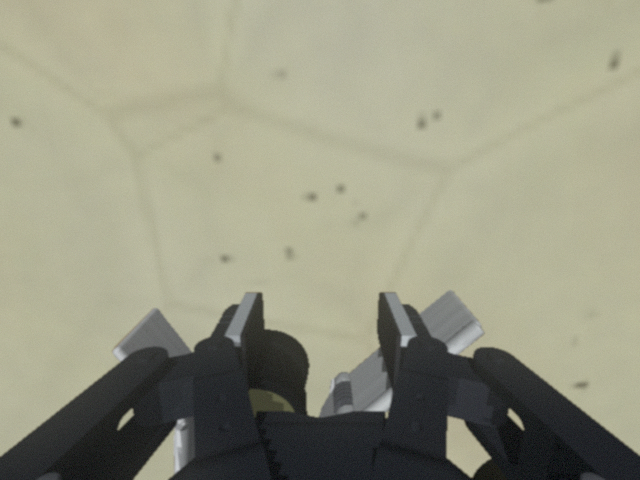

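The loupe (275,375) is now in the mouth. The leaf lies outside finger A (445,320). I push straight in.

Run:
```python
from push import *
push([((5,-1),2,(-42,54),0),((15,-1),1,(-42,54),0),((25,-1),0,(-42,54),0),((36,-1),0,(-42,54),0)],[5,5,5,5])
```

```text
(5, -1) phi 104 gap 41.5
(15, -1) phi 114 gap 44.2
(25, -1) phi 122 gap 50.1
(36, -1) phi 129 gap 57.8
   [-1.0, 1.1, -0.3, 0.0, 0.0, -0.031]
   [-1.1, 1.1, -0.3, 0.0, 0.0, -0.031]
   [-1.1, 1.0, -0.3, 0.0, 0.0, -0.031]
   [-1.1, 1.0, -0.3, 0.0, 0.0, -0.031]
   [-1.1, 0.9, -0.3, 0.0, 0.0, -0.031]
-> A [-42.  54.] B [-26.5   0.2] P [568.3  39.3 -23.5] yaw 190.0 gap 41.5
   [-0.9, -0.2, 0.1, 0.0, 0.0, -0.03]
   [-0.9, -0.2, 0.1, 0.0, 0.0, -0.03]
   [-0.9, -0.3, 0.1, 0.0, 0.0, -0.03]
   [-0.9, -0.3, 0.1, 0.0, 0.0, -0.03]
   [-0.8, -0.3, 0.1, 0.0, 0.0, -0.03]
-> A [-42.  54.] B [-17.5   0.7] P [572.8  39.  -23.9] yaw 198.6 gap 44.2
   [-0.8, -0.5, 0.2, 0.0, 0.0, -0.026]
   [-0.8, -0.6, 0.2, 0.0, 0.0, -0.026]
   [-0.8, -0.6, 0.2, 0.0, 0.0, -0.026]
   [-0.8, -0.6, 0.2, 0.0, 0.0, -0.026]
   [-0.8, -0.6, 0.2, 0.0, 0.0, -0.026]
-> A [-42.  54.] B [-7.7 -0.7] P [577.6  37.8 -24.8] yaw 206.0 gap 50.1
   [-0.9, -0.7, 0.2, 0.0, 0.0, -0.024]
   [-0.8, -0.7, 0.2, 0.0, 0.0, -0.024]
   [-0.8, -0.8, 0.2, 0.0, 0.0, -0.024]
   [-0.8, -0.8, 0.2, 0.0, 0.0, -0.024]
   [-0.8, -0.8, 0.2, 0.0, 0.0, -0.024]
-> A [-42.  54.] B [ 3.4 -2.3] P [583.   36.4 -25.9] yaw 212.8 gap 57.8
```

Run:
```python
from push import *
path([((-42,54),(-24,-6),-24.9),((-42,54),(-14,-4),-24.5),((-42,54),(-5,-3),-25),((-42,54),(6,-3),-26)],[5,5,5,5])
```

```text
[-1.2, 0.4, -0.0, 0.0, 0.0, -0.033]
   [-1.2, 0.4, -0.0, 0.0, 0.0, -0.033]
   [-1.2, 0.4, -0.0, 0.0, 0.0, -0.033]
   [-1.2, 0.3, -0.0, 0.0, 0.0, -0.033]
   [-1.2, 0.3, -0.0, 0.0, 0.0, -0.033]
-> A (-42, 54) B (-24, -6) P [569.2  36.  -24.9] yaw 190.6 gap 48.1
   [-1.0, -0.1, -0.1, 0.0, 0.0, -0.032]
   [-1.0, -0.1, -0.1, 0.0, 0.0, -0.032]
   [-1.0, -0.2, -0.1, 0.0, 0.0, -0.032]
   [-1.0, -0.2, -0.1, 0.0, 0.0, -0.032]
   [-1.0, -0.2, -0.1, 0.0, 0.0, -0.032]
-> A (-42, 54) B (-14, -4) P [574.3  36.5 -24.5] yaw 199.7 gap 49.9
   [-0.9, -0.3, 0.1, 0.0, 0.0, -0.025]
   [-0.8, -0.3, 0.1, 0.0, 0.0, -0.025]
   [-0.8, -0.3, 0.1, 0.0, 0.0, -0.025]
   [-0.8, -0.4, 0.1, 0.0, 0.0, -0.025]
   [-0.8, -0.4, 0.1, 0.0, 0.0, -0.025]
-> A (-42, 54) B (-5, -3) P [578.8  36.5 -25. ] yaw 206.9 gap 53.5
   [-0.9, -0.6, 0.2, 0.0, 0.0, -0.025]
   [-0.9, -0.6, 0.2, 0.0, 0.0, -0.025]
   [-0.9, -0.6, 0.2, 0.0, 0.0, -0.025]
   [-0.9, -0.7, 0.2, 0.0, 0.0, -0.025]
   [-0.9, -0.7, 0.2, 0.0, 0.0, -0.025]
-> A (-42, 54) B (6, -3) P [584.3  36.  -26. ] yaw 214.1 gap 60.0
```

{"fn": "apply_moves", "kwargs": {"rows": [[-1.2,0.4,0,0,0,-0.033],[-1.2,0.4,0,0,0,-0.033],[-1.2,0.4,0,0,0,-0.033],[-1.2,0.3,0,0,0,-0.033],[-1.2,0.3,0,0,0,-0.033]], "fingers": 48}}

```text
time: 17.8
tool_pos: [569.1, 36.1, -24.9]
tcp_rot: [-180.0, 0.0, -169.3]
ft_force: [-0.2, -1.8, 0.1]
finger_gap: 48.3
grip_force: 1.2
```

{"fn": "apply_moves", "kwargs": {"rows": [[-1,-0.1,0,0,0,-0.032],[-1,-0.1,0,0,0,-0.032],[-1,-0.2,0,0,0,-0.032],[-1,-0.2,0,0,0,-0.032],[-1,-0.2,0,0,0,-0.032]], "fingers": 50}}

```text
time: 18.42
tool_pos: [574.2, 36.4, -24.9]
tcp_rot: [-180.0, -0.0, -160.2]
ft_force: [-0.9, -2.9, 0.3]
finger_gap: 49.9
grip_force: 1.4
```

```bash
python3 loupe.py; python3 look.py x2.png | grep edge; python3 -c "
from bench import sense;print(sense()['joint_pos'])"
```

```text
t 18.43 z -24.9 A [-42.2  53.9] B [-14.   -4.1] gap 49.9 F [-0.9 -2.9  0.3]
wrist loupe by extremes [14.9  7.2] conf 0.95 973
scene net [16.9  8.7] 0.62
scene top mean [14.9 -6.4] mid [15.3 -7.3] [31. 37.] 0.58 54
scene top mean [-24.1  50.2] mid [-29.2  53. ] [46. 38.] 0.34 35
edge/hinge [-54.  81.] 40 0.94
edge/hinge [ 0. 35.] 36 0.7
[-1.46677925e+00  1.66234316e+01  9.99521816e+01  9.68226913e-05
  6.34219855e+01 -1.11180134e+02]
```

Run:
```python
from push import *
path([((-42,54),(-5,2),-24.9),((-42,54),(5,4),-25)],[5,5])
```

```text
[-1.1, 0.1, 0.0, 0.0, 0.0, -0.034]
   [-1.1, 0.1, 0.0, 0.0, 0.0, -0.034]
   [-1.1, 0.1, 0.0, 0.0, 0.0, -0.034]
   [-1.1, 0.0, 0.0, 0.0, 0.0, -0.034]
   [-1.1, -0.0, 0.0, 0.0, 0.0, -0.034]
-> A (-42, 54) B (-5, 2) P [579.1  39.  -24.9] yaw 209.4 gap 49.3
   [-0.9, -0.4, 0.0, 0.0, 0.0, -0.027]
   [-0.9, -0.4, 0.0, 0.0, 0.0, -0.027]
   [-0.9, -0.5, 0.0, 0.0, 0.0, -0.027]
   [-0.9, -0.5, 0.0, 0.0, 0.0, -0.027]
   [-0.9, -0.5, 0.0, 0.0, 0.0, -0.027]
-> A (-42, 54) B (5, 4) P [584.2  39.5 -25. ] yaw 217.2 gap 54.1
```

{"fn": "apply_moves", "kwargs": {"rows": [[-1.1,0.1,0,0,0,-0.034],[-1.1,0.1,0,0,0,-0.034],[-1.1,0.1,0,0,0,-0.034],[-1.1,0,0,0,0,-0.034],[-1.1,0,0,0,0,-0.034]], "fingers": 50}}

```text
time: 19.55
tool_pos: [579.1, 39.1, -24.9]
tcp_rot: [180.0, -0.0, -150.4]
ft_force: [-0.8, -2.9, 0.3]
finger_gap: 49.9
grip_force: 1.4
```

{"fn": "apply_moves", "kwargs": {"rows": [[-0.9,-0.4,0,0,0,-0.027],[-0.9,-0.4,0,0,0,-0.027],[-0.9,-0.5,0,0,0,-0.027],[-0.9,-0.5,0,0,0,-0.027],[-0.9,-0.5,0,0,0,-0.027]], "fingers": 54}}

```text
time: 20.18
tool_pos: [583.8, 39.7, -25.1]
tcp_rot: [180.0, -0.0, -142.7]
ft_force: [-3.6, -0.6, 0.4]
finger_gap: 53.9
grip_force: 1.4
```

```bash
python3 loupe.py
python3 - <<'E'
from push import *
path([((-46,53),(-1,2),-25)],[2])
E
```

```text
t 20.18 z -25.1 A [-42.4  54.1] B [4.6 4.3] gap 53.9 F [-3.6 -0.6  0.4]
wrist loupe by extremes [60.9 10.4] conf 0.9 716
scene net [38.8 10.3] 0.6
scene net [ 3.3 -0.7] 0.17
scene top mean [29.5 -3. ] mid [22.8 -7.1] [58. 56.] 0.42 97
   [2.3, 1.1, 0.0, 0.0, 0.0, 0.016]
   [2.3, 1.0, 0.0, 0.0, 0.0, 0.016]
-> A (-46, 53) B (-1, 2) P [579.   38.5 -25. ] yaw 215.4 gap 53.5
```

{"fn": "apply_moves", "kwargs": {"rows": [[2.3,1,0,0,0,0],[2.3,1,0,0,0,0],[0,0,-20,0,0,0],[0,0,-50,0,0,0],[0,0,-50,0,0,0]]}}

```text
time: 21.05
tool_pos: [579.5, 38.6, 98.0]
tcp_rot: [-180.0, 0.1, -142.8]
ft_force: [0.9, 0.5, -0.3]
finger_gap: 53.7
grip_force: 0.0
```

{"fn": "apply_moves", "kwargs": {"rows": [[-20,0,-40,0,0,0],[30,0,-40,0,0,0],[40,0,0,0,0,0],[40,0,0,0,0,0],[40,0,0,0,0,0]]}}

```text
time: 21.68
tool_pos: [475.4, -40.7, 177.2]
tcp_rot: [-179.9, 0.1, -142.8]
ft_force: [-0.5, -0.7, 0.1]
finger_gap: 54.1
grip_force: 0.0
```

```bash
python3 loupe.py; python3 look.py w11.png
python3 - <<'E'
import cv2
p=cv2.imread('pics/w11.png'); print(p.shape)
E
```

```text
t 21.68 z 177.2 A [-141.7  -37.2] B [-94.7 -87.2] gap 54.1 F [-0.5 -0.7  0.1]
wrist loupe by extremes [31.6  6.8] conf 0.9 986
wrist loupe by extremes [-230.1 -156.8] conf 0.78 2175
wrist loupe by extremes [-150.3 -142.9] conf 0.69 1762
scene net [35.1 10. ] 0.61
t 21.93 z 176.8 A [-140.5  -36.6] B [-93.6 -86.5] gap 53.9 F [-0.3  1.  -0.3]
tips z [1.6, 0.1]
edge/hinge [-262.  -44.] 38 0.83
edge/hinge [ -5. -24.] 42 0.56
edge/hinge [ 0. 37.] 37 0.69
loupe net [28.5  2.2] 0.79
loupe mean [-151.4 -142.6] circle [-150.9 -142.6] 19.3 0.94 1680
loupe mean [29.9  6.2] circle [31.   7.2] 19.7 0.62 981
loupe mean [-230.8 -157. ] circle [-231.1 -157.1] 19.6 0.6 2168
(480, 640, 3)
```

View pics/w11.png

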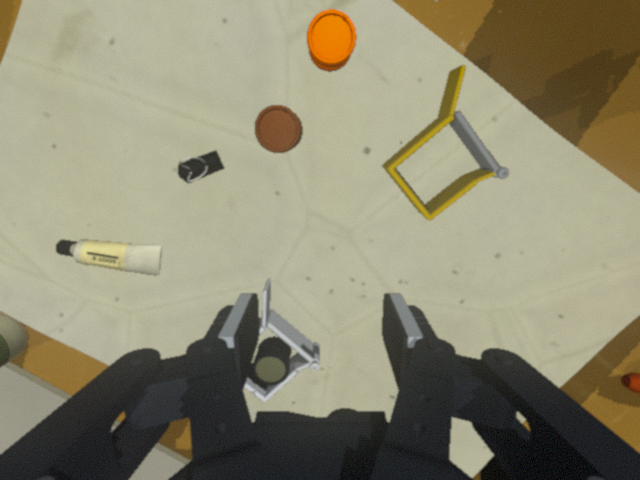

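The gate is shut: the leaf runs from the pin (313,352) to the right corner (265,318). The loupe (270,365) stands upright inside at about bay (31, 7), the robot touches nothing and the bystanders look undisturbed.

```bash
python3 -c "
from bench import job
print(job.hand_in())"
```

```text
the job is handed in; nothing more can be done
None
```

The loupe stands upright inside the bay, about 31 mm in from the mouth and 7 mm left of the middle line, with the gate shut behind it. The job is handed in; no verdict came back.

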